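# Put four hole saws away in their dishes

### The job

Put the four hole saws away: stand each one, teeth down, in the wooden dish whose recess is made for its size, the smallest saw in the smallest dish and so on up to the largest, sitting flat on the floor of the recess. Leave the cork block and the brown block that lie among them where they are.

Things in the scene. Friction and masses are not known exactly. Their poses are not given: they have to be found in the camera images.
- small_saw: The smallest of four steel hole saws, loose, standing teeth down: a round cup 22 mm in diameter and 40 mm high, on its top a hub 18 mm wide and 6 mm high, and on that a drive shank 11 mm thick that rises upright on the axis from 46 to 79 mm above the underside (grip it there, from above, from any side; treat it as round). About 60 g, varying. Origin: centre of the underside (the teeth's plane); z is its axis, up.
- medium_saw: The second smallest of four steel hole saws, loose, standing teeth down: a round cup 40 mm in diameter and 40 mm high, on its top a hub 18 mm wide and 6 mm high, and on that a drive shank 11 mm thick that rises upright on the axis from 46 to 79 mm above the underside (grip it there, from above, from any side; treat it as round). About 100 g, varying. Origin: centre of the underside (the teeth's plane); z is its axis, up.
- large_saw: The second largest of four steel hole saws, loose, standing teeth down: a round cup 58 mm in diameter and 40 mm high, on its top a hub 18 mm wide and 6 mm high, and on that a drive shank 11 mm thick that rises upright on the axis from 46 to 79 mm above the underside (grip it there, from above, from any side; treat it as round). About 150 g, varying. Origin: centre of the underside (the teeth's plane); z is its axis, up.
- giant_saw: The largest of four steel hole saws, loose, standing teeth down: a round cup 76 mm in diameter and 40 mm high, on its top a hub 18 mm wide and 6 mm high, and on that a drive shank 11 mm thick that rises upright on the axis from 46 to 79 mm above the underside (grip it there, from above, from any side; treat it as round). About 210 g, varying. Origin: centre of the underside (the teeth's plane); z is its axis, up.
- small_dish: The smallest of four round turned wooden dishes, fixed to the bench, the place of the smallest hole saw: 54 mm in outer diameter, 18 mm high, with a round recess 38 mm across and 12 mm deep (its flat floor 6 mm above the bench). Empty at the start. Origin: centre of its underside on the bench; z up.
- medium_dish: The second smallest of four round turned wooden dishes, fixed to the bench, the place of the second smallest hole saw: 72 mm in outer diameter, 18 mm high, with a round recess 56 mm across and 12 mm deep (its flat floor 6 mm above the bench). Empty at the start. Origin: centre of its underside on the bench; z up.
- large_dish: The second largest of four round turned wooden dishes, fixed to the bench, the place of the second largest hole saw: 90 mm in outer diameter, 18 mm high, with a round recess 74 mm across and 12 mm deep (its flat floor 6 mm above the bench). Empty at the start. Origin: centre of its underside on the bench; z up.
- giant_dish: The largest of four round turned wooden dishes, fixed to the bench, the place of the largest hole saw: 108 mm in outer diameter, 18 mm high, with a round recess 92 mm across and 12 mm deep (its flat floor 6 mm above the bench). Empty at the start. Origin: centre of its underside on the bench; z up.
- cork_block: Cork sanding block, 36 x 60 x 26 mm, loose, lying among the saws and dishes; to be left alone. Origin: centre of its underside, long side along its y.
- brown_block: Brown rubber abrasive block, 40 x 52 x 22 mm, loose, lying among the saws and dishes; to be left alone. Origin: centre of its underside, long side along its y.
There are look-alikes about, which are no part of the job. Leave any turquoise look-alike of the medium_saw alone.

How it is judged:
At the end, for the whole second after the job is handed in: Each hole saw stands upright (within 0.1 rad) and at rest in the dish of its own size, within 12 mm of its centre, underside 6 mm (within 3 mm) above the dish's underside, on the recess floor; the cork and brown blocks are within 30 mm of where they lay (horizontal distance between small_saw and small_dish below 0.012 m and z of small_saw in the frame of small_dish between 0.003 and 0.009 m and angle between each of small_saw, medium_saw, large_saw, giant_saw's own z axis and vertical below 0.1 rad and linear speed of each of small_saw, medium_saw, large_saw, giant_saw below 0.02 m/s and horizontal distance between medium_saw and medium_dish below 0.012 m and z of medium_saw in the frame of medium_dish between 0.003 and 0.009 m and horizontal distance between large_saw and large_dish below 0.012 m and z of large_saw in the frame of large_dish between 0.003 and 0.009 m and horizontal distance between giant_saw and giant_dish below 0.012 m and z of giant_saw in the frame of giant_dish between 0.003 and 0.009 m and distance of each of cork_block, brown_block from where it was at the start of the episode below 0.03 m); the robot touches nothing.
It fails at once if the cork block is pushed or carried off (more than 30 mm) (distance of cork_block from where it was at the start of the episode above 0.03 m).
It fails at once if the brown block is pushed or carried off (more than 30 mm) (distance of brown_block from where it was at the start of the episode above 0.03 m).
It also fails if it takes over 93 s, if anything falls off the work surface, if the arm or the gripper's body presses on something with over 40 N, if the wrist force passes 120 N, or if a joint passes its speed limit or range.

### The arm

A 7-joint arm with a two-finger parallel gripper is mounted at the origin on the work surface; the furniture and walls round the work are solid. World frame = base frame: x ahead of the robot, y to its left, z up, the work surface at z = 0. Lengths are in m, angles in rad, forces in N, time in s.
With the tool pointing down it reaches from about 0.4 to 0.85 m from the base axis. Payload 10.4 kg.
Tool frame: the origin (TCP) lies on the mounting face of the last link; the fingertips stand 173 mm ahead of it and the grasp point (between the pads) lies 155 mm ahead of it (manip.tip_extent is the distance from the TCP to the fingertips, in m); z points along the fingers, y is the line along which they close (so a half turn about z gives the same grasp; the last joint's range is limited). The gripper opens to 85 mm and grips with 20 to 120 N. Pads are 22 mm wide; open, the fingers measure 114 mm over their backs; the gripper's body (76 mm by 85 mm) begins 54 mm behind the grasp point. The pads swing forward as they close: fully open they stand 13 mm farther back than shut.
Start: joints at [1.194, 0.332, -0.065, 1.46, 0.022, 1.35, -0.088], TCP at [0.217, -0.586, 0.405] pointing down, gripper open.
Joint ranges: [-2.6, 2.6], [-0.5, 2.12], [-1.47, 1.34], [0.16, 2.42], [-1.27, 4.41], [0.06, 2.06], [-2.6, 2.6]. Speed limits (rad/s): [2.22, 2.22, 2.79, 2.79, 3.14, 3.14, 3.14].

### API

Orientations are given as a unit quaternion [x, y, z, w].
In Python, from workcell import manip gives the robot as it stands.
- The arm moves only by the tool move_arm, never from a script. Its argument "plan" is one flat list of numbers, 7 for each row, row after row: the turn, a rotation vector about the tool's x, y, z in rad, then the shift along the tool's x, y, z in m, then the finger opening in m, from 0 to 0.0854. In form: [ax, ay, az, dx, dy, dz, gripper, ax, ay, az, dx, dy, dz, gripper, ...]. A call has 1 to 12 rows; each row is the pose to reach, as a shift and turn from the pose commanded when the call began, along the tool's axes at that moment; what a row does not reach only later rows make up. A row lasts 1/8 s, in which the tool goes at most 62.5 mm and 10.7 degrees, less where a joint would pass 70% of its speed; a pose out of reach is approached as far as the arm can. A call with a gripper value outside its range is refused whole. The fingers move at their own pace and stop on an object; "squeeze" is the grip in N (left out, the last holds). Time passes only in rows, so rows that repeat a pose let the fingers close. It gives the time, the measured TCP pose, the force, the opening and the grip force at its end, in the units of the state.
- manip.get_obs(): the state, without advancing time (a new reading comes with each control period).
- manip.camera(name): name is "side" or "top" or "wrist"; returns a dict with "color" (480x640x3 uint8, red, green, blue), "fx", "fy", "cx", "cy" (pixels), "dist" ([k1, k2, p1, p2, k3] as OpenCV has them; the pictures are not rectified), "cam_to_world" (4x4, takes a point from camera to world coordinates); the wrist camera has in their place "mount" (4x4, takes a point from camera to tool coordinates, whose origin is the TCP and whose axes are the flange's). Camera axes: x right, y down, z forward; pixel columns grow to the right and rows downward; lengths in m; the calibration is good to about 2 mm. A picture is of the moment at which its call begins: read the wrist's pose just before it. There is no depth.
- manip.hand_in(): hands the job in; it is judged then, once.
Trained networks look in a picture, given as the dict that the camera call returned (one of the last four; its "shot" number tells which), for a name from the list of things; names that differ only in an ending like _2 or _b are one class to them, and where a whole thing is asked for, a point or a joint stands for the part that bears it (a point fixed in the world has none). Each returns a list of dicts, best first, with "conf" (0 to 1); they miss things now and then, are a little off and sometimes report something else, mostly with a low value. They report only what shows in the picture. A call takes as long as a camera call. They do not tell look-alikes from the thing itself.
- manip.look_for(picture, label): "position" ([x, y, z] in m, in the coordinates of the camera as it stood for that picture, good to about 4 mm: the middle of the surface that is visible of it).
- manip.silhouettes(picture, label): "pixels" (480x640 bool, what is visible of it).
- manip.tip_of(picture, label): "position" ([x, y, z] in m, in the coordinates of the camera as it stood for that picture, good to about 4 mm: a listed point, or the origin of a listed thing).
The state is a dict: "clock": time; "joint_pos": joint angles; "joint_velocities": joint speeds; "tau": joint torques, N m; "position": TCP position; "ee_rot": TCP orientation; "ft_force": force on the tool from outside, world axes, zero at the start; "torque": the same for the moment, N m; "grip_width": opening from 0.0 (shut) to 1.0 (fully open); "grasp_force": force on a finger pad.
Only numpy, scipy, OpenCV 4.12 (cv2) and the standard library are available. Lean on these libraries where they do the work, as an engineer would, in place of code of your own. Each camera call takes 0.05 s, during which the arm holds its last target. There are 200 camera calls.

## Working session

There is one attempt and no reset: what is moved stays moved. The work goes in short steps, Python scripts to look and compute and a tool call to move; the robot and the scene stay as the last step left them, time stands still between calls to the robot, and variables do not carry over. Pictures are saved under pics/ and viewed, at most 14 in all, crops included, and the job is handed in when it is done.

Besides the shell and the picture viewer there is one more tool, called after "Emit:" as a command line: name --argument value ..., lists and objects as JSON in quotes. move_arm: Moves the arm, as the interface text tells. Its arguments: {"type":"object","properties":{"plan":{"type":"array","items":{"type":"number"}},"squeeze":{"type":"number"}},"required":["plan"]}

```bash
mkdir -p pics
cat > h.py <<'E'
import numpy as np, cv2
from workcell import manip
from scipy.spatial.transform import Rotation as R
def T_tool():
    o=manip.get_obs(); T=np.eye(4); T[:3,:3]=R.from_quat(o["ee_rot"]).as_matrix(); T[:3,3]=o["position"]; return T
def shot(n):
    Tt=T_tool(); c=manip.camera(n)
    c["T"]=c["cam_to_world"] if n!="wrist" else Tt@c["mount"]
    c["T"]=np.array(c["T"]); return c
def save(c,f): cv2.imwrite("pics/"+f,c["color"][:,:,::-1])
def w(c,p): return (c["T"]@np.r_[p,1])[:3]
def px(c,P):
    T=np.linalg.inv(c["T"]); q=(T@np.r_[P,1])[:3]
    K=np.array([[c["fx"],0,c["cx"]],[0,c["fy"],c["cy"]],[0,0,1]])
    return cv2.projectPoints(q[None],np.zeros(3),np.zeros(3),K,np.array(c["dist"]))[0].ravel()
def ray(c,uv,z):
    K=np.array([[c["fx"],0,c["cx"]],[0,c["fy"],c["cy"]],[0,0,1]])
    n=cv2.undistortPoints(np.array([[uv]],float),K,np.array(c["dist"])).ravel()
    d=c["T"][:3,:3]@np.r_[n,1]; o=c["T"][:3,3]; return o+d*(z-o[2])/d[2]
names="small_saw medium_saw large_saw giant_saw small_dish medium_dish large_dish giant_dish cork_block brown_block".split()
E
python3 - <<'E'
from h import *
np.set_printoptions(precision=3,suppress=True)
o=manip.get_obs();print(o)
for n in ["top","side"]:
    c=shot(n); save(c,n+"0.png"); print(n,c["T"])
    for l in names:
        for d in manip.tip_of(c,l)[:4]:
            P=w(c,d["position"]); print(l,round(d["conf"],2),P,px(c,P).round())
E
```

```text
{'clock': 0.0, 'joint_pos': array([ 1.194,  0.333, -0.065,  1.461,  0.022,  1.35 , -0.089]), 'joint_velocities': array([ 0.   , -0.001,  0.   , -0.   , -0.001, -0.001,  0.   ]), 'tau': array([ -0.   , -62.545,   0.049, -39.161,   0.016,   0.01 ,   0.   ]), 'position': array([ 0.217, -0.586,  0.404]), 'ee_rot': array([ 0.984,  0.176, -0.   , -0.001]), 'ft_force': array([ 0.144, -0.104, -0.775]), 'torque': array([-0.032,  0.002, -0.034]), 'grasp_force': 0.0, 'grip_width': 1.0026595378903085}
top [[ 0.02  -0.988  0.154  0.281]
 [-1.    -0.022 -0.013  0.052]
 [ 0.016 -0.154 -0.988  1.223]
 [ 0.     0.     0.     1.   ]]
small_saw 0.59 [ 0.517 -0.031  0.003] [342. 224.]
small_saw 0.5 [ 0.44   0.327 -0.001] [184. 254.]
medium_saw 0.81 [ 0.352 -0.171  0.001] [403. 297.]
large_saw 0.94 [ 0.455 -0.11   0.   ] [376. 251.]
giant_saw 0.97 [0.451 0.192 0.   ] [244. 250.]
small_dish 0.55 [ 0.597 -0.095  0.003] [370. 190.]
medium_dish 0.86 [ 0.608  0.031 -0.003] [316. 185.]
medium_dish 0.6 [ 0.457 -0.111  0.001] [377. 250.]
large_dish 0.64 [ 0.601 -0.261  0.   ] [441. 191.]
large_dish 0.41 [ 0.458 
[... 253 characters left out ...]
.469  0.09 ]
 [-0.526  0.374 -0.764  0.673]
 [ 0.006 -0.896 -0.443  0.419]
 [ 0.     0.     0.     1.   ]]
small_saw 0.91 [0.439 0.334 0.001] [231. 353.]
medium_saw 0.9 [ 0.43  -0.243 -0.003] [401. 213.]
medium_saw 0.86 [ 0.354 -0.174 -0.002] [422. 231.]
large_saw 0.56 [ 0.452 -0.102  0.003] [366. 231.]
giant_saw 0.69 [ 0.453 -0.106  0.002] [366. 230.]
giant_saw 0.68 [0.45  0.194 0.003] [285. 299.]
small_dish 0.82 [ 0.597 -0.093 -0.003] [306. 219.]
medium_dish 0.89 [0.605 0.036 0.001] [268. 239.]
giant_dish 0.58 [0.452 0.04  0.003] [332. 259.]
cork_block 0.79 [ 0.517 -0.029  0.003] [322. 236.]
cork_block 0.29 [0.45  0.039 0.002] [333. 259.]
brown_block 0.58 [ 0.521 -0.174  0.002] [353. 212.]
```

Run:
```python
import cv2
a=cv2.imread("pics/top0.png")[140:340,140:500]; cv2.imwrite("pics/top0c.png",cv2.resize(a,(792,440),interpolation=cv2.INTER_CUBIC))
a=cv2.imread("pics/side0.png")[170:300,270:470]; cv2.imwrite("pics/side0c.png",cv2.resize(a,(800,520),interpolation=cv2.INTER_CUBIC))
```

```text
(no output)
```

View pics/top0c.png

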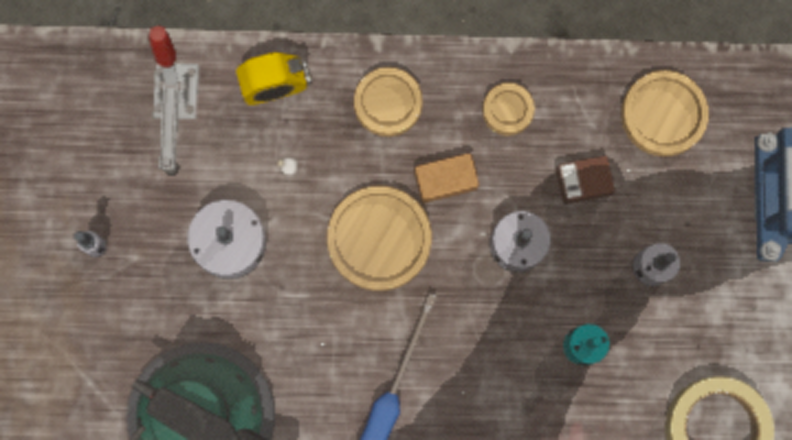

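View pics/side0c.png

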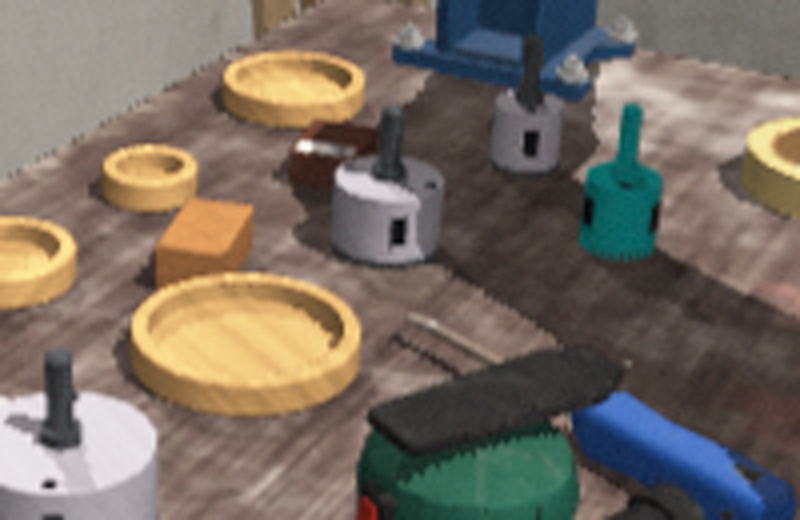

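Top crop (scale 2.2, offset 140,140) shows the small saw at (88,241), the giant at (226,238) and the large at (521,240). There are two candidates for medium_saw: a steel one at (658,263) and a turquoise one at (588,343). The steel one fits the description, and the side crop confirms it at (525,130), with the turquoise look-alike at (620,190). The empty dishes are small (509,107), medium (388,101), large (666,113) and giant (380,238). A blue stand sits at the right edge.

Run:
```python
from h import *
np.set_printoptions(precision=3,suppress=True)
c=shot("top")
# hi-sat wood dishes: silhouettes, fit rim circle at z=.018 ; saws: cup top circle
for l,z in [("small_dish",.018),("medium_dish",.018),("large_dish",.018),("giant_dish",.018),("small_saw",.04),("medium_saw",.04),("large_saw",.04),("giant_saw",.04)]:
    for d in manip.silhouettes(c,l)[:3]:
        m=d["pixels"].astype(np.uint8); k=max(cv2.findContours(m,0,2)[0],key=cv2.contourArea)
        P=np.array([ray(c,q[0],z)[:2]*1000 for q in k],np.float32)
        (x,y),r=cv2.minEnclosingCircle(P)
        print(l,round(d["conf"],2),"circ",x,y,r,"bbox",cv2.boundingRect(k),"mid",(P.min(0)+P.max(0))/2)
```

```text
small_dish 0.56 circ 595.7391967773438 -93.17095184326172 27.889711380004883 bbox (359, 178, 24, 24) mid [595.19  -94.373]
medium_dish 0.57 circ 600.17626953125 31.71499252319336 37.9019775390625 bbox (301, 171, 32, 32) mid [599.347  29.848]
large_dish 0.93 circ 594.6467895507812 -259.4332580566406 46.92613220214844 bbox (422, 172, 41, 39) mid [ 595.809 -259.339]
large_dish 0.16 circ 522.94482421875 -174.77366638183594 30.919361114501953 bbox (393, 211, 26, 22) mid [ 522.248 -174.51 ]
giant_dish 0.85 circ 457.8998107910156 37.65317153930664 53.751625061035156 bbox (289, 225, 47, 46) mid [457.93   37.202]
medium_saw 0.54 circ 350.61749267578125 -170.48190307617188 23.446420669555664 bbox (396, 287, 21, 19) mid [ 351.727 -170.482]
medium_saw 0.51 circ 433.72662353515625 -240.97381591796875 23.7386531829834 bbox (427, 251, 22, 19) mid [ 432.712 -240.974]
large_saw 0.74 circ 453.3686218261719 -103.83979797363281 31.71278953552246 bbox (362, 236, 28, 28) mid [ 453.144 -103.307]
large_saw 0.34 circ 517.8240966796875 -170.44619750976562 32.510990142822266 bbox (393, 211, 27, 22) mid [ 517.824 -171.478]
giant_saw 0.61 circ 448.9079895019531 190.22244262695312 41.71269226074219 bbox (224, 230, 38, 37) mid [449.969 190.733]
```

View pics/side0.png

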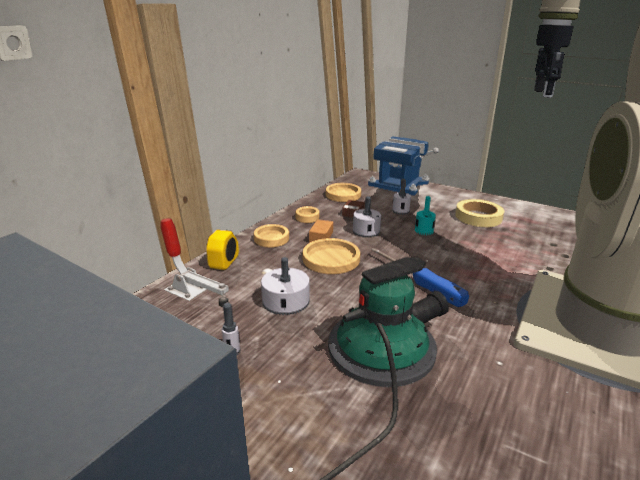

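View pics/top0.png

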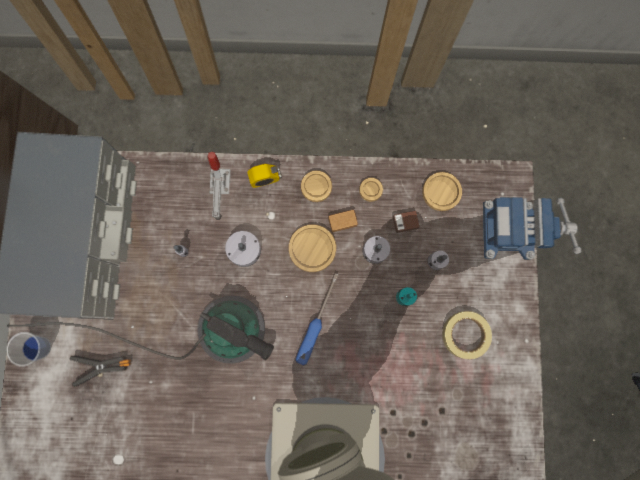

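The side and top views show a vise at the right (top px ~525,225), a sander, and a toolbox at the left, all clear of the paths. I'll start with the steel medium saw at (0.433,-0.241), turning the tool so that its x is world +y and its y is world +x.

Emit:
move_arm --plan '[0,0,-1.217,0.322,-0.249,0.05,0.05,0,0,-1.217,0.322,-0.249,0.05,0.05,0,0,-1.217,0.322,-0.249,0.05,0.05,0,0,-1.217,0.322,-0.249,0.05,0.05,0,0,-1.217,0.322,-0.249,0.05,0.05,0,0,-1.217,0.322,-0.249,0.05,0.05,0,0,-1.217,0.322,-0.249,0.05,0.05,0,0,-1.217,0.322,-0.249,0.05,0.05,0,0,-1.217,0.322,-0.249,0.05,0.05,0,0,-1.217,0.322,-0.249,0.05,0.05]' --squeeze 40

```text
clock: 2.8
position: [0.4318, -0.2423, 0.3548]
ee_rot: [0.708, 0.706, -0.0, 0.0]
ft_force: [-0.2, 0.1, 1.4]
grip_width: 0.585
grasp_force: 0.0
```

```bash
cat > look.py <<'E'
import sys
from h import *
np.set_printoptions(precision=4,suppress=True)
def look(f,labels):
    c=shot("wrist"); save(c,f); T=T_tool(); print(T, manip.get_obs()["clock"])
    for l in labels:
        for d in manip.tip_of(c,l)[:3]:
            P=w(c,d["position"]); print("tip",l,round(d["conf"],2),P,px(c,P).round())
        for d in manip.silhouettes(c,l)[:2]:
            m=d["pixels"].astype(np.uint8); k=max(cv2.findContours(m,0,2)[0],key=cv2.contourArea)
            z=.018 if "dish" in l else .04
            P=np.array([ray(c,q[0],z)[:2] for q in k],np.float32)
            (x,y),r=cv2.minEnclosingCircle(P); print("sil",l,round(d["conf"],2),x,y,r,cv2.boundingRect(k))
look(sys.argv[1],sys.argv[2:])
E
python3 look.py w1.png medium_saw large_saw large_dish
```

```text
[[ 0.0024  1.      0.      0.4318]
 [ 1.     -0.0024 -0.0003 -0.2422]
 [-0.0003  0.     -1.      0.3548]
 [ 0.      0.      0.      1.    ]] 2.85
tip medium_saw 0.96 [ 0.3512 -0.1705  0.0008] [217. 113.]
tip medium_saw 0.87 [ 0.4279 -0.2464 -0.0008] [321. 212.]
sil medium_saw 0.85 0.35435181856155396 -0.17325806617736816 0.023112554103136063 (173, 91, 70, 62)
sil medium_saw 0.59 0.4333840310573578 -0.24246352910995483 0.023540692403912544 (301, 189, 56, 64)
sil large_saw 0.93 0.4540575444698334 -0.11013945937156677 0.028823262080550194 (315, 0, 95, 62)
tip large_dish 0.68 [ 0.5941 -0.259  -0.0039] [523. 225.]
sil large_dish 0.65 0.5921717882156372 -0.25834405422210693 0.04783564433455467 (474, 175, 120, 112)
```

View pics/w1.png

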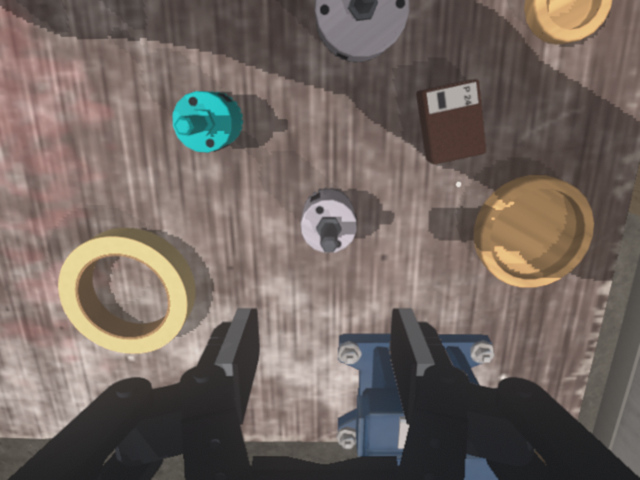

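The wrist view shows the steel medium saw with its cup top at (328,225) and shank top at (329,243). The turquoise look-alike is at (205,122) and the large dish at (535,229).

Run:
```python
from h import *
c=shot("wrist")
for n,u,z in [("shank",(329,244),.079),("cup",(328,225),.04),("ldish",(535,229),.018),("largecup",(362,10),.04),("largeshank",(362,8),.06)]: print(n,ray(c,u,z).round(4))
```

```text
shank [ 0.4344 -0.2445  0.079 ]
cup [ 0.434  -0.2441  0.04  ]
ldish [ 0.5936 -0.2537  0.018 ]
largecup [ 0.4543 -0.1074  0.04  ]
largeshank [ 0.4527 -0.11    0.06  ]
```

Emit:
move_arm --plan '[0,0,0,-0.002,0.002,0.04,0.045,0,0,0,-0.002,0.002,0.085,0.045,0,0,0,-0.002,0.002,0.132,0.045,0,0,0,-0.002,0.002,0.132,0.045,0,0,0,-0.002,0.002,0.132,0,0,0,0,-0.002,0.002,0.132,0,0,0,0,-0.002,0.002,0.132,0,0,0,0,-0.002,0.002,0.132,0,0,0,0,-0.002,0.002,0.08,0,0,0,0,-0.002,0.002,0.03,0,0,0,0,-0.002,0.002,0.0,0]' --squeeze 40

```text
clock: 4.58
position: [0.4346, -0.2431, 0.3582]
ee_rot: [0.707, 0.707, 0.0, 0.002]
ft_force: [0.7, 0.2, -0.4]
grip_width: 0.11
grasp_force: 39.2
```

Emit:
move_arm --plan '[0,0,0,0.05,0.03,0,0,0,0,0,0.1,0.062,0,0,0,0,0,0.15,0.1,0,0,0,0,0,0.19,0.145,0,0,0,0,0,0.19,0.166,0,0,0,0,0,0.19,0.166,0,0,0,0,0,0.19,0.166,0,0]'

```text
clock: 5.45
position: [0.5998, -0.0537, 0.355]
ee_rot: [0.707, 0.707, -0.0, 0.0]
ft_force: [-0.7, 0.5, -1.9]
grip_width: 0.113
grasp_force: 39.3
```

```bash
python3 look.py w2.png medium_dish giant_dish small_dish medium_saw large_saw
```

```text
[[ 0.001   1.      0.      0.5997]
 [ 1.     -0.001  -0.0007 -0.0538]
 [-0.0007  0.     -1.      0.3551]
 [ 0.      0.      0.      1.    ]] 5.5
tip medium_dish 0.67 [ 0.6008  0.0312 -0.0019] [327.  94.]
tip medium_dish 0.5 [ 0.5996 -0.0975  0.0033] [325. 260.]
sil medium_dish 0.98 0.600549578666687 0.030901046469807625 0.03584560379385948 (276, 40, 102, 107)
tip giant_dish 0.57 [ 0.4546  0.0329 -0.0032] [131.  93.]
sil giant_dish 0.65 0.4584401845932007 0.03729037940502167 0.055637504905462265 (44, 2, 158, 161)
tip small_dish 0.93 [ 0.5991 -0.0951  0.0007] [325. 256.]
sil small_dish 0.78 0.5945621728897095 -0.08442077040672302 0.024725334718823433 (288, 227, 63, 32)
sil small_dish 0.41 0.45839858055114746 0.035817891359329224 0.0565362274646759 (44, 1, 160, 164)
sil medium_saw 0.97 0.5979054570198059 -0.12928315997123718 0.061758190393447876 (278, 240, 94, 144)
sil medium_saw 0.84 0.3578152656555176 -0.16977977752685547 0.047159433364868164 (0, 319, 72, 73)
tip large_saw 0.89 [ 0.4575 -0.1051  0.0019] [155. 267.]
sil large_saw 0.67 0.45936739444732666 -0.10313110053539276 0.04299633204936981 (95, 236, 92, 88)
```

View pics/w2.png

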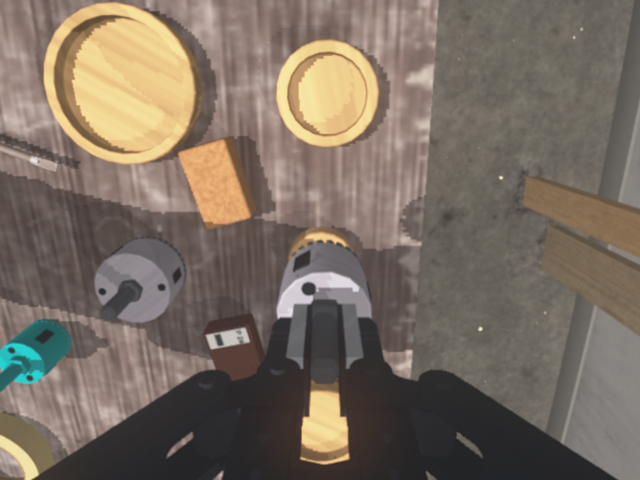

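Medium dish at (327,94) gives (0.6005,0.031), and the saw hangs straight. I'll place it.

Emit:
move_arm --plan '[0,0,0,0.045,0.001,0,0,0,0,0,0.085,0.001,0.0,0,0,0,0,0.085,0.001,0.03,0,0,0,0,0.085,0.001,0.08,0,0,0,0,0.085,0.001,0.115,0,0,0,0,0.085,0.001,0.125,0,0,0,0,0.085,0.001,0.125,0,0,0,0,0.085,0.001,0.125,0,0,0,0,0.085,0.001,0.125,0.045,0,0,0,0.085,0.001,0.125,0.045,0,0,0,0.085,0.001,0.07,0.045,0,0,0,0.085,0.001,0.0,0.045]'

```text
clock: 7.5
position: [0.601, 0.0317, 0.3479]
ee_rot: [0.707, 0.707, -0.001, -0.001]
ft_force: [2.4, -0.6, -0.1]
grip_width: 0.528
grasp_force: 0.0
```

Emit:
move_arm --plan '[0,0,0,-0.04,-0.04,0,0.045,0,0,0,-0.08,-0.085,0,0.045,0,0,0,-0.12,-0.125,0,0.045,0,0,0,-0.137,-0.146,0,0.045,0,0,0,-0.137,-0.146,0,0.045,0,0,0,-0.137,-0.146,0,0.045]'

```text
clock: 8.25
position: [0.4559, -0.1045, 0.3475]
ee_rot: [0.707, 0.707, 0.0, 0.0]
ft_force: [-0.4, -0.4, -0.7]
grip_width: 0.526
grasp_force: 0.0
```

```bash
python3 look.py w3.png large_saw medium_dish giant_dish small_dish medium_saw large_dish
```

```text
[[-0.0015  1.      0.0007  0.456 ]
 [ 1.      0.0015  0.0003 -0.1042]
 [ 0.0003  0.0007 -1.      0.3474]
 [ 0.      0.      0.      1.    ]] 8.3
tip large_saw 0.95 [ 0.4607 -0.1062  0.0001] [331. 212.]
sil large_saw 0.67 0.45399588346481323 -0.10309828817844391 0.03219948709011078 (282, 176, 83, 90)
sil medium_dish 0.82 0.5970776081085205 0.0288525503128767 0.03814011812210083 (485, 0, 113, 75)
tip giant_dish 0.87 [ 0.4553  0.0325 -0.0018] [325.  15.]
sil giant_dish 0.68 0.45589905977249146 0.031894173473119736 0.053607262670993805 (242, 0, 168, 90)
tip small_dish 0.56 [ 0.5997 -0.0945 -0.0011] [510. 197.]
sil small_dish 0.88 0.5927636027336121 -0.09449610114097595 0.030000779777765274 (472, 165, 80, 74)
tip medium_saw 0.94 [0.5988 0.0288 0.0045] [536.  22.]
tip medium_saw 0.88 [ 0.3507 -0.1704  0.0009] [198. 287.]
sil medium_saw 0.82 0.35051342844963074 -0.17140483856201172 0.037703245878219604 (158, 269, 65, 80)
sil medium_saw 0.58 0.6002340316772461 0.027065951377153397 0.033042848110198975 (512, 0, 108, 53)
tip large_dish 0.66 [ 0.5951 -0.2566 -0.004 ] [478. 371.]
tip large_dish 0.6 [ 0.5181 -0.1735  0.0002] [400. 290.]
sil large_dish 0.75 0.6114488840103149 0.030602749437093735 0.03602362424135208 (511, 0, 109, 52)
sil large_dish 0.71 0.5963561534881592 -0.2408691793680191 0.045775774866342545 (442, 336, 96, 52)
```

View pics/w3.png

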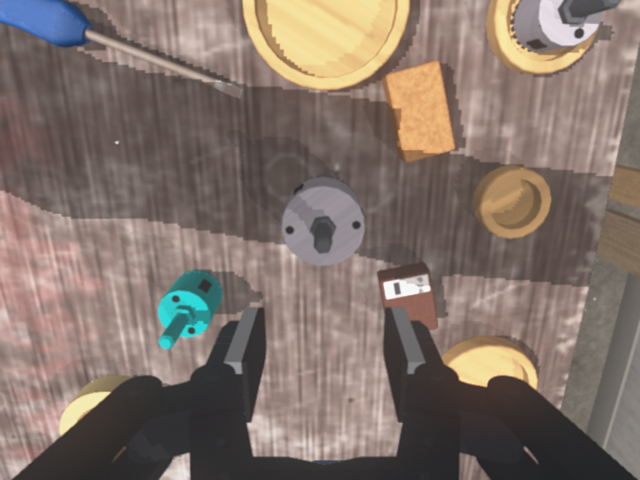

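w3 shows the medium saw standing in its dish (550,30). The large saw has its cup top at (323,224) and shank top at (323,247), and the small dish rim is at (512,201).

Run:
```python
from h import *
c=shot("wrist")
for n,u,z in [("shank",(323,248),.079),("cup",(323,225),.04),("sdish",(512,201),.018)]: print(n,ray(c,u,z).round(4))
```

```text
shank [ 0.4538 -0.1083  0.079 ]
cup [ 0.4536 -0.1056  0.04  ]
sdish [ 0.592  -0.0937  0.018 ]
```

Emit:
move_arm --plan '[0,0,0,-0.003,-0.002,0.04,0.045,0,0,0,-0.003,-0.002,0.085,0.045,0,0,0,-0.003,-0.002,0.1245,0.045,0,0,0,-0.003,-0.002,0.1245,0.045,0,0,0,-0.003,-0.002,0.1245,0,0,0,0,-0.003,-0.002,0.1245,0,0,0,0,-0.003,-0.002,0.1245,0,0,0,0,-0.003,-0.002,0.1245,0,0,0,0,-0.003,-0.002,0.07,0,0,0,0,-0.003,-0.002,0.01,0,0,0,0,-0.003,-0.002,-0.0075,0,0,0,0,-0.003,-0.002,-0.0075,0]' --squeeze 50

```text
clock: 10.45
position: [0.4534, -0.1082, 0.3556]
ee_rot: [0.707, 0.707, 0.0, 0.001]
ft_force: [-0.1, -0.2, -2.2]
grip_width: 0.108
grasp_force: 49.4
```

Emit:
move_arm --plan '[0,0,0,-0.04,0.038,0,0,0,0,0,-0.08,0.075,0.0,0,0,0,0,-0.12,0.112,0.0,0,0,0,0,-0.15,0.1405,0.0,0,0,0,0,-0.15,0.1405,0.0,0,0,0,0,-0.15,0.1405,0.05,0,0,0,0,-0.15,0.1405,0.09,0,0,0,0,-0.15,0.1405,0.09,0]'

```text
clock: 11.45
position: [0.592, -0.257, 0.2601]
ee_rot: [0.707, 0.707, -0.002, -0.004]
ft_force: [-0.2, 0.0, -0.9]
grip_width: 0.107
grasp_force: 49.4
```

```bash
python3 look.py w4.png large_saw large_dish small_dish
```

```text
[[-0.0009  1.     -0.0034  0.5931]
 [ 1.      0.0009  0.0018 -0.2573]
 [ 0.0018 -0.0034 -1.      0.2632]
 [ 0.      0.      0.      1.    ]] 11.5
tip large_saw 0.97 [ 0.5918 -0.2497  0.0352] [329. 260.]
sil large_saw 0.97 0.5893524289131165 -0.26844558119773865 0.04410669207572937 (255, 213, 140, 160)
sil large_dish 0.96 0.5964133739471436 -0.25781866908073425 0.045217130333185196 (255, 180, 164, 134)
```

View pics/w4.png

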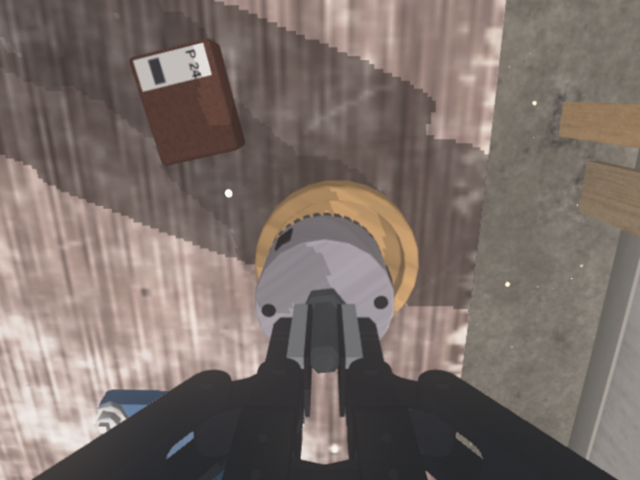

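The dish rim centre is about 2 mm further out (+x) than the saw, so I'll shift 2 mm and lower.

Emit:
move_arm --plan '[0,0,0,0,0.002,0,0,0,0,0,0,0.002,0.02,0,0,0,0,0,0.002,0.0355,0,0,0,0,0,0.002,0.0355,0,0,0,0,0,0.002,0.0355,0,0,0,0,0,0.002,0.0355,0.045,0,0,0,0,0.002,0.0355,0.045,0,0,0,0,0.002,-0.02,0.045,0,0,0,0,0.002,-0.075,0.045,0,0,0,0.04,-0.03,-0.09,0.045,0,0,0,0.08,-0.06,-0.09,0.045,0,0,0,0.12,-0.08,-0.09,0.045]'

```text
clock: 13.3
position: [0.5127, -0.137, 0.3552]
ee_rot: [0.707, 0.707, -0.0, 0.001]
ft_force: [1.0, 0.4, 0.1]
grip_width: 0.527
grasp_force: 0.0
```

Emit:
move_arm --plan '[0,0,0,0.055,-0.01,0,0.045,0,0,0,0.11,-0.02,0,0.045,0,0,0,0.165,-0.03,0,0.045,0,0,0,0.22,-0.04,0,0.045,0,0,0,0.275,-0.055,0,0.045,0,0,0,0.328,-0.064,0,0.045,0,0,0,0.328,-0.064,0,0.045,0,0,0,0.328,-0.064,0,0.045]'

```text
clock: 14.3
position: [0.4499, 0.1896, 0.3547]
ee_rot: [0.707, 0.707, -0.0, 0.0]
ft_force: [-0.0, -0.8, -0.2]
grip_width: 0.529
grasp_force: 0.0
```

```bash
python3 look.py w5.png giant_saw small_saw giant_dish
```

```text
[[ 0.0012  1.      0.0001  0.4501]
 [ 1.     -0.0012 -0.0007  0.1889]
 [-0.0007  0.0001 -1.      0.3547]
 [ 0.      0.      0.      1.    ]] 14.35
tip giant_saw 0.72 [ 0.4485  0.193  -0.0013] [324. 202.]
sil giant_saw 0.74 0.4512048065662384 0.19419853389263153 0.040864452719688416 (271, 156, 109, 113)
sil giant_saw 0.22 0.456397145986557 0.058834198862314224 0.05396038293838501 (271, 318, 120, 112)
tip small_saw 0.87 [ 0.4382  0.3285 -0.0016] [309.  13.]
sil small_saw 0.67 0.44214335083961487 0.32412806153297424 0.011938671581447124 (295, 0, 37, 29)
tip giant_dish 0.94 [ 0.4565  0.036  -0.0027] [332. 368.]
sil giant_dish 0.71 0.456872820854187 0.04221619665622711 0.05808039754629135 (271, 318, 120, 112)
```

View pics/w5.png

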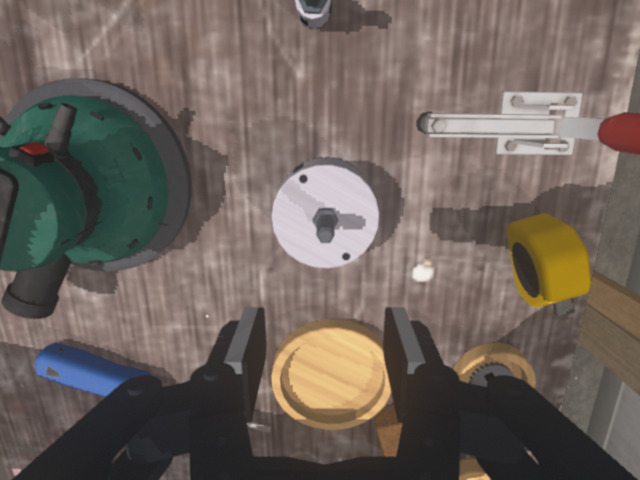

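The giant saw's cup top is at (326,216) and its shank top at (325,237), so its axis is about 4-5 mm further in +y.

Emit:
move_arm --plan '[0,0,0,0.0045,0,0.04,0.045,0,0,0,0.0045,0,0.085,0.045,0,0,0,0.0045,0,0.132,0.045,0,0,0,0.0045,0,0.132,0.045,0,0,0,0.0045,0,0.132,0,0,0,0,0.0045,0,0.132,0,0,0,0,0.0045,0,0.132,0,0,0,0,0.0045,0,0.132,0,0,0,0,0.0045,0,0.08,0,0,0,0,0.0045,0,0.05,0,0,0,0,0.0045,0,0.05,0]' --squeeze 60

```text
clock: 16.02
position: [0.4505, 0.1948, 0.3074]
ee_rot: [0.707, 0.707, 0.002, 0.002]
ft_force: [0.5, -0.5, -1.9]
grip_width: 0.106
grasp_force: 59.1
```

Emit:
move_arm --plan '[0,0,0,-0.045,0.002,0,0,0,0,0,-0.09,0.004,0.0,0,0,0,0,-0.135,0.006,0.0,0,0,0,0,-0.157,0.0075,0.0,0,0,0,0,-0.157,0.0075,0.02,0,0,0,0,-0.157,0.0075,0.04,0,0,0,0,-0.157,0.0075,0.04,0]'

```text
clock: 16.9
position: [0.4564, 0.0371, 0.2631]
ee_rot: [0.707, 0.707, -0.001, -0.001]
ft_force: [-0.1, 0.5, -1.0]
grip_width: 0.106
grasp_force: 59.0
```

```bash
python3 look.py w6.png giant_saw giant_dish
```

```text
[[-0.0003  1.     -0.0018  0.4569]
 [ 1.      0.0003  0.0002  0.0373]
 [ 0.0002 -0.0018 -1.      0.2642]
 [ 0.      0.      0.      1.    ]] 16.95
tip giant_saw 0.89 [0.4534 0.032  0.0366] [321. 280.]
sil giant_saw 0.64 0.4543684124946594 0.01885666698217392 0.05368825048208237 (233, 204, 183, 189)
sil giant_dish 0.72 0.4562504291534424 0.038831934332847595 0.05412760376930237 (229, 155, 197, 135)
```

View pics/w6.png

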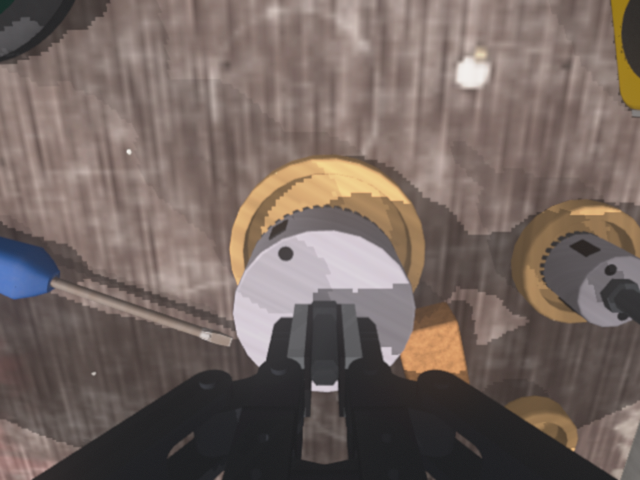

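The dish rim centre is at (0.4565,0.038), so the saw is aligned. I'll lower and release.

Emit:
move_arm --plan '[0,0,0,0.001,0,0.02,0,0,0,0,0.001,0,0.0355,0,0,0,0,0.001,0,0.0355,0,0,0,0,0.001,0,0.0355,0,0,0,0,0.001,0,0.0355,0.045,0,0,0,0.001,0,0.0355,0.045,0,0,0,0.001,0,-0.02,0.045,0,0,0,0.001,0,-0.075,0.045,0,0,0,0.05,-0.003,-0.09,0.045,0,0,0,0.1,-0.006,-0.09,0.045,0,0,0,0.15,-0.01,-0.09,0.045,0,0,0,0.2,-0.014,-0.09,0.045]'

```text
clock: 18.65
position: [0.4431, 0.2387, 0.3551]
ee_rot: [0.707, 0.707, 0.0, 0.001]
ft_force: [0.6, 0.3, 0.1]
grip_width: 0.527
grasp_force: 0.0
```

Emit:
move_arm --plan '[0,0,0,0.05,-0.003,0,0.045,0,0,0,0.09,-0.004,0,0.045,0,0,0,0.09,-0.004,0,0.045,0,0,0,0.09,-0.004,0,0.045]'

```text
clock: 19.15
position: [0.4395, 0.327, 0.3546]
ee_rot: [0.707, 0.707, -0.0, 0.0]
ft_force: [1.3, 0.3, -0.3]
grip_width: 0.53
grasp_force: 0.0
```

```bash
python3 look.py w7.png small_saw giant_dish giant_saw
```

```text
[[ 0.0012  1.      0.0002  0.4397]
 [ 1.     -0.0012 -0.0008  0.3264]
 [-0.0008  0.0002 -1.      0.3546]
 [ 0.      0.      0.      1.    ]] 19.2
tip small_saw 0.93 [ 0.4416  0.3266 -0.0027] [328. 207.]
sil small_saw 0.68 0.44257962703704834 0.32927265763282776 0.01806843839585781 (314, 193, 32, 50)
```

View pics/w7.png

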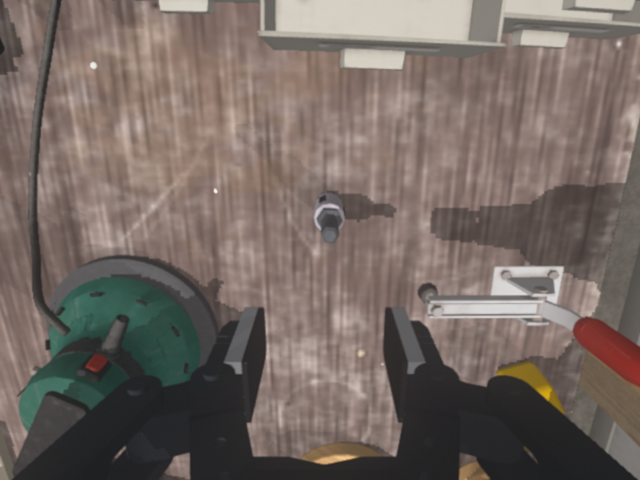

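The small saw has its cup top at (330,215) and shank top at (330,236), which puts it about +5 mm in y and +3 mm in x. The toolbox is clear.

Emit:
move_arm --plan '[0,0,0,0.005,0.003,0.04,0.045,0,0,0,0.005,0.003,0.085,0.045,0,0,0,0.005,0.003,0.132,0.045,0,0,0,0.005,0.003,0.132,0.045,0,0,0,0.005,0.003,0.132,0,0,0,0,0.005,0.003,0.132,0,0,0,0,0.005,0.003,0.132,0,0,0,0,0.005,0.003,0.132,0,0,0,0,0.005,0.003,0.08,0,0,0,0,0.005,0.003,0.025,0,0,0,0,0.005,0.003,-0.01,0,0,0,0,0.005,0.003,-0.01,0]' --squeeze 40

```text
clock: 21.0
position: [0.4426, 0.3331, 0.3684]
ee_rot: [0.707, 0.707, 0.003, 0.001]
ft_force: [1.1, -0.3, -1.7]
grip_width: 0.11
grasp_force: 39.1
```

Emit:
move_arm --plan '[0,0,0,-0.055,0,0,0,0,0,0,-0.11,0,0.0,0,0,0,0,-0.165,0.0,0.0,0,0,0,0,-0.22,0.01,0.0,0,0,0,0,-0.27,0.035,0.0,0,0,0,0,-0.315,0.065,0.0,0,0,0,0,-0.355,0.1,0.0,0,0,0,0,-0.395,0.13,0.0,0,0,0,0,-0.4255,0.1525,0.0,0,0,0,0,-0.4255,0.1525,0.05,0,0,0,0,-0.4255,0.1525,0.1,0,0,0,0,-0.4255,0.1525,0.1,0]'

```text
clock: 22.5
position: [0.5932, -0.0933, 0.261]
ee_rot: [0.707, 0.707, -0.002, -0.003]
ft_force: [-0.3, 1.0, 0.2]
grip_width: 0.114
grasp_force: 39.3
```

```bash
python3 look.py w8.png small_saw small_dish
```

```text
[[-0.0003  1.     -0.0028  0.5944]
 [ 1.      0.0003  0.0008 -0.0931]
 [ 0.0008 -0.0028 -1.      0.264 ]
 [ 0.      0.      0.      1.    ]] 22.55
tip small_saw 0.7 [ 0.5912 -0.0988  0.0328] [325. 280.]
sil small_saw 0.85 0.591547966003418 -0.12243397533893585 0.037428636103868484 (300, 260, 51, 128)
sil small_saw 0.5 0.599882185459137 0.02503206953406334 0.0318518690764904 (269, 0, 157, 88)
tip small_dish 0.86 [ 0.6006 -0.0935  0.0013] [342. 249.]
tip small_dish 0.4 [ 0.5219 -0.1751 -0.0005] [219. 365.]
sil small_dish 0.85 0.5962816476821899 -0.09247522801160812 0.02836189791560173 (286, 209, 98, 93)
sil small_dish 0.69 0.47236868739128113 0.011916586197912693 0.0477021150290966 (0, 0, 161, 114)
```

View pics/w8.png

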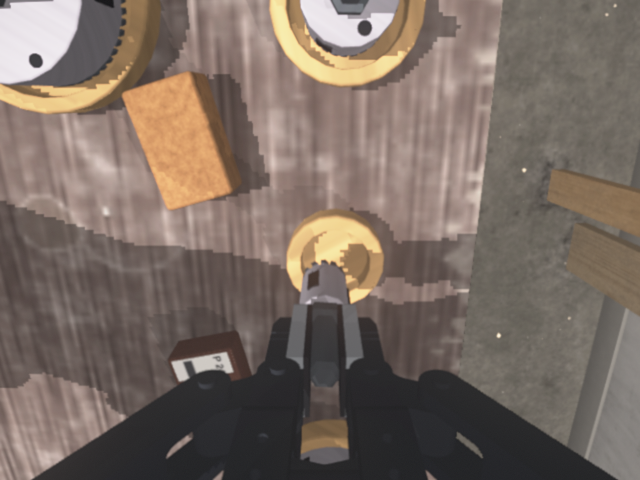

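The dish centre (335,258) is about 3 mm further out than the saw, so I'll shift, lower and release, then clear away.

Emit:
move_arm --plan '[0,0,0,0,0.003,0,0,0,0,0,0,0.003,0.02,0,0,0,0,0,0.003,0.0355,0,0,0,0,0,0.003,0.0355,0,0,0,0,0,0.003,0.0355,0,0,0,0,0,0.003,0.0355,0.045,0,0,0,0,0.003,0.0355,0.045,0,0,0,0,0.003,-0.02,0.045,0,0,0,0,0.003,-0.075,0.045,0,0,0,-0.02,-0.04,-0.11,0.045,0,0,0,-0.04,-0.09,-0.14,0.045,0,0,0,-0.05,-0.14,-0.16,0.045]'

```text
clock: 24.25
position: [0.4535, -0.144, 0.426]
ee_rot: [0.708, 0.707, 0.0, 0.001]
ft_force: [0.3, -0.9, 0.9]
grip_width: 0.527
grasp_force: 0.0
```

```bash
python3 look.py w9.png small_saw small_dish medium_saw medium_dish large_saw large_dish giant_saw giant_dish
python3 - <<'E'
from h import *
c=shot("top");save(c,"top1.png")
for l in names:
    for d in manip.tip_of(c,l)[:2]: print(l,round(d["conf"],2),w(c,d["position"]).round(3))
a=c["color"][150:290,220:480,::-1]; cv2.imwrite("pics/top1c.png",cv2.resize(a,(780,420),interpolation=cv2.INTER_CUBIC))
E
```

```text
[[ 0.0031  1.      0.0013  0.4498]
 [ 1.     -0.003  -0.0046 -0.1447]
 [-0.0046  0.0013 -1.      0.4284]
 [ 0.      0.      0.      1.    ]] 24.3
tip small_saw 0.63 [ 0.5973 -0.1004  0.0069] [483. 143.]
sil small_saw 0.85 0.5980092287063599 -0.09877055138349533 0.02424989454448223 (471, 129, 54, 29)
tip small_dish 0.78 [ 0.5993 -0.0976  0.0018] [483. 139.]
sil small_dish 0.61 0.5932556986808777 -0.09423680603504181 0.028868796303868294 (451, 107, 65, 63)
sil small_dish 0.16 0.4560723304748535 0.013098973780870438 0.03060859441757202 (290, 0, 77, 26)
tip medium_saw 0.7 [ 0.3485 -0.1714  0.0019] [217. 217.]
tip medium_saw 0.54 [ 0.5983 -0.1024  0.0046] [483. 145.]
sil medium_saw 0.83 0.5898414254188538 0.009943854063749313 0.015563776716589928 (484, 0, 41, 10)
sil medium_saw 0.76 0.3539605438709259 -0.17226921021938324 0.028681989759206772 (187, 200, 53, 53)
sil medium_dish 0.59 0.5972089767456055 0.014367722906172276 0.03412740305066109 (461, 0, 84, 29)
tip large_saw 0.72 [ 0.5176 -0.1757  0.0002] [390. 220.]
tip large_saw 0.62 [ 0.5977 -0.2542  0.007 ] [465. 295.]
tip large_saw 0.16 
[... 202 characters left out ...]
487695694 (418, 260, 92, 84)
sil large_dish 0.54 0.45608049631118774 0.013183178380131721 0.0474858321249485 (269, 0, 119, 43)
sil giant_saw 0.83 0.4555191397666931 0.0087877307087183 0.029208160936832428 (289, 0, 78, 26)
sil giant_dish 0.82 0.45608049631118774 0.013183178380131721 0.0474858321249485 (269, 0, 119, 42)
small_saw 0.6 [ 0.595 -0.099  0.006]
medium_saw 0.63 [ 0.596 -0.098  0.003]
medium_saw 0.57 [ 0.355 -0.172  0.002]
large_saw 0.58 [ 0.526 -0.176 -0.   ]
giant_saw 0.73 [0.459 0.04  0.004]
small_dish 0.71 [ 0.599 -0.096 -0.001]
medium_dish 0.67 [ 0.605  0.03  -0.002]
giant_dish 0.66 [0.453 0.037 0.002]
cork_block 0.64 [ 0.515 -0.032  0.003]
brown_block 0.7 [ 0.528 -0.175 -0.004]
```

View pics/w9.png

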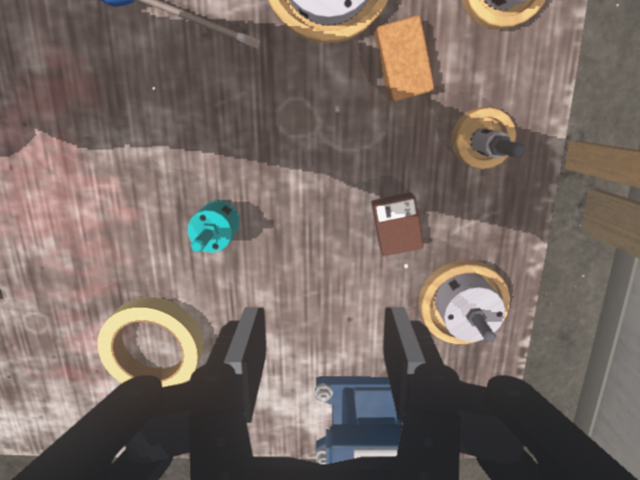

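w9 shows the large saw in its dish (470,305), the small saw in its dish (488,142), and the blocks unmoved. Next, a side check of the seating.

Run:
```python
from h import *
c=shot("side")
a=c["color"][165:285,240:400,::-1]; cv2.imwrite("pics/side1c.png",cv2.resize(a,(800,600),interpolation=cv2.INTER_CUBIC))
```

```text
(no output)
```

View pics/side1c.png

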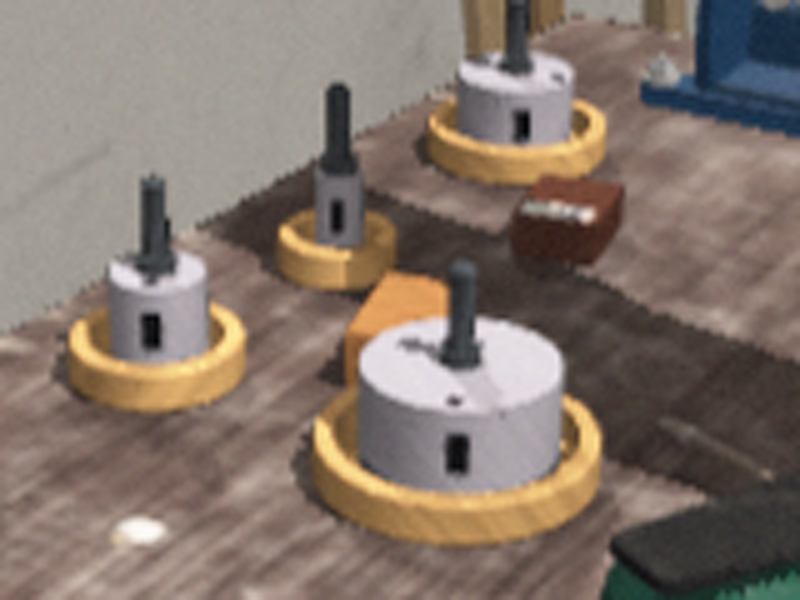

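All four stand upright, seated inside their recesses: medium (157,320), small (338,200), large (515,100) and giant (460,420). Handing in.

```bash
python3 -c "
from workcell import manip
print(manip.hand_in())"
```

```text
the job is handed in; nothing more can be done
None
```

All four hole saws stand upright in the dishes of their own sizes, the cork and brown blocks and the turquoise look-alike were left where they lay, and the job was handed in at about 24 s (no verdict was returned).

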